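Push the label plate out over the end of the ledge

TASK

The flat aluminium label plate lies on the raised dark steel ledge, shut in by a stop arm across the ledge's open end. First swing the stop arm fully open by pushing its upright pin outwards and round towards the robot's side, then push the plate lengthwise along the ledge until about a third of its length sticks out past the open end, so that the next person can get at its edge, and come clear of it. Use only the fingertips: do not grip or lift the plate or the pin, keep the plate flat and lying straight along the ledge, and leave everything else where it stands.

Things in the scene. Friction and masses are not known exactly. Their poses are not given: they have to be found in the camera images.
- ledge: Fixed dark steel board on feet, its top 60 mm above the table. Origin on the table; y runs along it towards the open end, x across it, away from the robot. Board: x -60 to 60, y -200 to 170 (open end). A fence 8 thick, 12 high runs along the far edge (x 52 to 60); the near edge has none. The stop arm's post stands at the open end's near corner.
- ledge_end (a point): Middle of the ledge's open end, on its top surface: x = 0, y = 170, z = 60 in the ledge's frame, with the ledge's axes.
- plate: Loose aluminium label plate with a blank paper inset, 90 wide (x), 160 long (y), 6 mm thick, about 0.23 kg, flat on the ledge, its y along the ledge's y within 0.05 rad. Origin at the centre of its underside. It starts wholly on the ledge, with bare ledge behind its rear end (y -80).
- plate_lead (a point): Middle of the plate's leading end (the one nearer the open end): y = +80, half-way up its thickness.
- gate: White plastic stop arm. Origin on its upright pivot (ledge x -85, y 180), 62 mm above the table; its x runs along the arm: 120 long, 10 thick, 63 to 75 above the table. Shut when along the ledge's x (starts 0 to 0.25 rad open). Opens counter-clockwise from above, free end outwards (ledge +y), to a stop at 1.8 rad; open from 1.4. Needs about 1.1 N at the pin, stays where left.
- gate_pin (a point): Centre of the top of the steel pin that stands up from the stop arm, 110 mm from the pivot: 14 mm in diameter, from 63 to 108 above the table.
- jar: Pale jar with a white lid, 60 mm in diameter, 100 tall, standing near the ledge. Origin at the centre of its underside. Leave alone.
- weight: Steel scale weight with a small head, 48 in diameter, 66 tall, standing near the ledge. Origin at the centre of its underside. Leave alone.
- cup: Steel measuring cup, 68 in diameter, 75 tall, standing near the ledge. Origin at the centre of its underside. Leave alone.
- tub: White tub with blue lid, 72 in diameter, 70 tall, standing near the ledge. Origin at the centre of its underside. Leave alone.
- scoop: Blue plastic scoop, 180 long, 50 wide, 35 high, lying on the table. Origin near its middle, handle to its -x. Leave alone.
- timer: White kitchen timer, 35 by 60, 65 mm tall, standing near the ledge. Origin at the centre of its underside. Leave alone.
There are look-alikes about, which are no part of the job. Of the things like the plate, leave any that is orange or turquoise; of the rest the smaller one is meant.

How it is judged (in metres and radians):
On the way, in this order (a step that is already met when the one before it is completed fails the run):
1. the stop arm is swung open while the plate is still wholly on the ledge (x of gate_pin in the frame of ledge below -0.06 m and y of plate_lead in the frame of ledge below 0.165 m), for 0.2 s.
2. the plate's leading end sticks out past the open end, the stop arm open (x of gate_pin in the frame of ledge below -0.06 m and y of plate_lead in the frame of ledge above 0.208 m), for 0.2 s.
At the end, for the whole second after the job is handed in: Stop arm open by at least 1.34 rad; plate at rest, flat on the ledge, its leading end 38 to 68 mm past the open end, within 0.2 rad of the ledge's direction, its centre at most 30 mm nearer or 20 mm farther than the ledge's middle line; bystanders within 25 mm of their starts (all of step 2 and y of plate_lead in the frame of ledge below 0.238 m and x of plate in the frame of ledge between -0.03 and 0.02 m and z of plate in the frame of ledge between 0.056 and 0.064 m and angle between the y axis of plate and the y axis of ledge, either way round below 0.2 rad and angle between plate's own z axis and vertical below 0.05 rad and linear speed of plate below 0.01 m/s and distance of each of jar, weight, cup, tub, scoop, timer from where it was at the start of the episode below 0.025 m); the robot touches nothing.
It fails at once if the plate is lifted off the ledge or falls from it (z of plate in the frame of ledge above 0.072 m or z of plate in the frame of ledge below 0.045 m).
It fails at once if the plate tips (angle between plate's own z axis and vertical above 0.15 rad).
It fails at once if the plate is gripped or rammed (over 35 N) (contact force between the fingers and plate above 35 N).
It fails at once if the stop arm's pin is gripped or rammed (over 35 N) (contact force between the fingers and gate above 35 N).
It fails at once if a bystander is knocked or moved (distance of any of jar, weight, cup, tub, scoop, timer from where it was at the start of the episode above 0.025 m).
It also fails if it takes over 62 s, if anything falls off the work surface, if the arm or the gripper's body presses on something with over 40 N, if the wrist force passes 120 N, or if a joint passes its speed limit or range.

ROBOT

A 6-joint arm with a two-finger parallel gripper is mounted at the origin on the work surface. World frame = base frame: x ahead of the robot, y to its left, z up, the work surface at z = 0. Lengths are in m, angles in degrees, forces in N, time in s.
With the tool pointing down it reaches from about 0.275 to 0.725 m from the base axis. Payload 15.9 kg.
Tool frame: the origin (TCP) lies midway between the tips of the shut fingers; the grasp point (between the pads) lies 19 mm behind it; z points along the fingers, y is the line along which they close (so a half turn about z gives the same grasp; the last joint's range is limited). The gripper opens to 85 mm and grips with 20 to 120 N. Pads are 22 mm wide; open, the fingers measure 114 mm over their backs; the gripper's body (76 mm by 85 mm) begins 54 mm behind the grasp point. The pads swing forward as they close: fully open they stand 13 mm farther back than shut.
Start: joints at [73.453, 12.198, -1.971, 75.831, 0, 90], TCP at [0.142, 0.479, 0.231] pointing down, gripper open.
Joint ranges: [-170.91, 170.91], [-42.67, 98.43], [-65.05, 77.54], [-120.47, 116.71], [-90, 82.35], [-180, 180]. Speed limits (degrees/s): [108.29, 108.29, 136.94, 147.25, 180, 180].

INTERFACE

Orientations are given as a 3x3 rotation matrix whose columns are the frame's x, y, z axes.
In Python, from plant import monitor, get_image, env gives the robot as it stands.
- The arm moves only by the tool drive_tool, never from a script. Its argument "increments" is text: rows parted by semicolons, each of 7 numbers parted by spaces: the opening, from 0 (shut) to 1 (fully open), then the shift along the tool's x, y, z in mm, then the turn, a rotation vector about the tool's x, y, z in rad. In form: gripper x y z rx ry rz; .... A call has 1 to 20 rows; each row is the pose to reach, as a shift and turn from the pose commanded when the call began, along the tool's axes at that moment; what a row does not reach only later rows make up. A row lasts 1/10 s, in which the tool goes at most 50 mm and 8.59 degrees, less where a joint would pass 70% of its speed; a pose out of reach is approached as far as the arm can. A call with a gripper value outside its range is refused whole. The fingers move at their own pace and stop on an object; "squeeze" is the grip in N (left out, the last holds). Time passes only in rows, so rows that repeat a pose let the fingers close. It gives the time, the measured TCP pose, the force, the opening and the grip force at its end, in the units of the state.
- monitor.read_state(): the state, without advancing time (a new reading comes with each control period).
- get_image(name): name is "scene" or "top" or "wrist"; returns a dict with "color" (480x640x3 uint8, red, green, blue), "fov_y" (degrees; the focal length in pixels is half the picture's height over the tangent of half this angle, whatever the lens; pixels are square), "cx", "cy" (the principal point, pixels), "pose" (4x4, takes a point from camera to world coordinates). Camera axes: x right, y down, z forward; pixel columns grow to the right and rows downward; lengths in m; the calibration is good to about 2 mm. The wrist camera is an equidistant fisheye: a pixel r from the principal point sees the ray r / f radians off the axis. A picture is of the moment at which its call begins. There is no depth.
- env.hand_in(): hands the job in; it is judged then, once.
The state is a dict: "time_s": time; "joints": joint angles; "dq": joint speeds; "effort": joint torques, N m; "tcp_pos": TCP position; "tcp_rot": TCP orientation; "wrist_force": force on the tool from outside, world axes, zero at the start; "ft_torque": the same for the moment, N m; "finger_gap": opening from 0.0 (shut) to 1.0 (fully open); "gripper_force": force on a finger pad.
Only numpy, scipy, OpenCV 4.12 (cv2) and the standard library are available. Lean on these libraries where they do the work, as an engineer would, in place of code of your own. Each camera call takes 0.05 s, during which the arm holds its last target. There are 200 camera calls.

## Working session

There is one attempt and no reset: what is moved stays moved. The work goes in short steps, Python scripts to look and compute and a tool call to move; the robot and the scene stay as the last step left them, time stands still between calls to the robot, and variables do not carry over. Pictures are saved under pics/ and viewed, at most 10 in all, crops included, and the job is handed in when it is done.

Besides the shell and the picture viewer there is one more tool, called after "Call:" by a JSON object that holds its "name" and its "arguments". drive_tool: Moves the arm, as the interface text tells. Its arguments: {"type":"object","properties":{"increments":{"type":"string"},"squeeze":{"type":"number"}},"required":["increments"]}

```bash
mkdir -p pics
cat > h.py <<'E'
import numpy as np, cv2
from plant import monitor, get_image, env
def snap(n,f):
    d=get_image(n); cv2.imwrite(f'pics/{f}.png',d['color'][:,:,::-1]); np.savez(f'pics/{f}.npz',**d); return d
def ray(d,u,v):
    f=240/np.tan(np.radians(float(d['fov_y']))/2)
    x=np.array([(u-d['cx'])/f,(v-d['cy'])/f,1.]); P=d['pose']
    return P[:3,3],P[:3,:3]@x
def onz(d,u,v,z):
    o,r=ray(d,u,v); return o+r*(z-o[2])/r[2]
def proj(d,p):
    f=240/np.tan(np.radians(float(d['fov_y']))/2); P=d['pose']
    q=P[:3,:3].T@(np.array(p)-P[:3,3]); return q[:2]/q[2]*f+[d['cx'],d['cy']]
E
python3 - <<'E'
from h import *
for n in('top','scene'):
    d=snap(n,n+'0'); print(n,d['fov_y'],d['cx'],d['cy'],d['pose'].round(3).tolist())
print(monitor.read_state())
E
```

```text
top 44.15804866592051 324.3763447913048 235.11020823894702 [[0.016, -0.996, 0.092, 0.43], [-0.999, -0.013, 0.031, -0.004], [-0.029, -0.092, -0.995, 1.363], [0.0, 0.0, 0.0, 1.0]]
scene 45.408566233106036 333.8135341406853 244.32046603119647 [[0.824, 0.49, -0.283, 0.943], [0.566, -0.701, 0.435, -0.588], [0.015, -0.519, -0.855, 1.259], [0.0, 0.0, 0.0, 1.0]]
{'time_s': 0.1, 'joints': array([ 7.34548700e+01,  1.22228889e+01, -2.00166702e+00,  7.58307463e+01,
       -8.60132441e-04,  8.99981082e+01]), 'dq': array([ 0.01727289, -0.13908167,  0.06265646, -0.05890905,  0.02741293,
       -0.05215847]), 'effort': array([ 8.86525468e-04, -6.87248111e+01,  4.87807345e+01,  1.20154975e-02,
        1.16765709e-04, -1.36556298e-05]), 'tcp_pos': array([0.14231025, 0.4790288 , 0.23087837]), 'tcp_rot': array([[-9.58605134e-01,  2.84738703e-01, -2.60471308e-04],
       [ 2.84738822e-01,  9.58604683e-01, -9.29516360e-04],
       [-1.49802671e-05, -9.65205448e-04, -9.99999534e-01]]), 'wrist_force': array([ 0.95433128, -0.02967242, -0.1595726 ]), 'ft_torque': array([ 0.04027592,  0.01731565, -0.05780432]), 'gripper_force': 0.0, 'finger_gap': 0.9996476757702732}
```

View pics/top0.png

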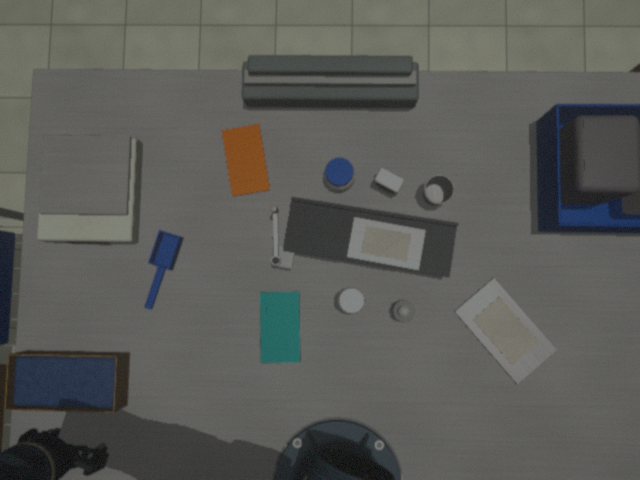

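View pics/scene0.png

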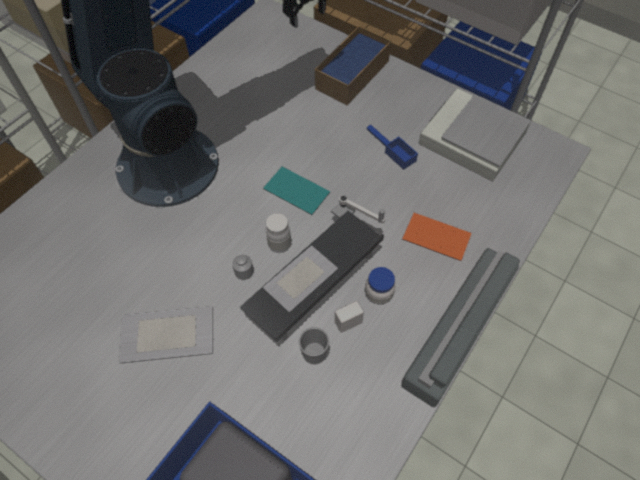

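Candidates for the plate in the top view are the aluminium plate on the ledge (386,243), the larger grey plate on the table (505,330), the orange one (246,160) and the turquoise one (280,327). I choose the smaller aluminium one on the ledge. The stop arm has its pivot near (277,261) and its pin near (275,210).

```bash
cat > m.py <<'E'
from h import *
def biggest(m):
    c,_=cv2.findContours(m.astype(np.uint8),cv2.RETR_EXTERNAL,cv2.CHAIN_APPROX_NONE); return max(c,key=cv2.contourArea)
def rect(d,c,z):
    p=np.array([onz(d,u,v,z)[:2] for u,v in c[:,0]+0.0],np.float32)
    (ce,wh,a)=cv2.minAreaRect(p*1000); return cv2.boxPoints((ce,wh,a)),np.array(ce),wh
def ledge_plate(d):
    g=d['color'].astype(int); mx=g.max(2)
    roi=np.zeros(mx.shape,bool); roi[185:285,230:470]=1
    dark=roi&(mx<75)
    k=np.ones((5,5),np.uint8)
    light=roi&(mx>115)
    light=cv2.morphologyEx(light.astype(np.uint8),cv2.MORPH_OPEN,np.ones((9,9),np.uint8))
    return dark,light
E
python3 - <<'E'
from m import *
d=dict(np.load('pics/top0.npz')); 
g=d['color'].max(2)
print(g[255,240:330:4],g[240,330:480:4],g[180:300:4,330])
dark,light=ledge_plate(d)
print('L',rect(d,biggest(dark),.06)); print('P',rect(d,biggest(light),.066))
print('pin',onz(d,275,210,.108),'piv',onz(d,277,261,.07))
c=cv2.resize(d['color'][180:290,230:470,::-1],None,fx=3.3,fy=3.3,interpolation=cv2.INTER_CUBIC); cv2.imwrite('pics/crop1.png',np.clip(c*1.6,0,255).astype(np.uint8))
E
```

```text
[101 101  98  99  96  97  99  98  96 127 113 118 118 115  86  68  69  65
  62  59  56  59  59] [ 59  61  57  56  55 116 129 130 128 120 121 119 115 117 121 119 118 117
 120 120 124 130 129 129  60  58  62  61  59  62  57  73 100 100 102 100
 101 100] [103  69  68  92 101  96  55  54  56  58  57  56  58  54  56  59  61  54
  58  54  71 102  98 102 103 101 101 102 103  99]
L (array([[ 454.48035, -237.89563],
       [ 581.11365, -256.75595],
       [ 635.87134,  110.90198],
       [ 509.23804,  129.7623 ]], dtype=float32), array([545.17584229, -63.49682617]), (371.7132568359375, 128.03005981445312))
P (array([[ 477.3546  , -169.58911 ],
       [ 562.7008  , -184.31876 ],
       [ 589.45667 ,  -29.290588],
       [ 504.11047 ,  -14.560944]], dtype=float32), array([533.40563965, -99.43984985]), (157.32009887695312, 86.60796356201172))
pin [0.59788599 0.14109022 0.108     ] piv [0.49034182 0.13844687 0.07      ]
```

View pics/crop1.png

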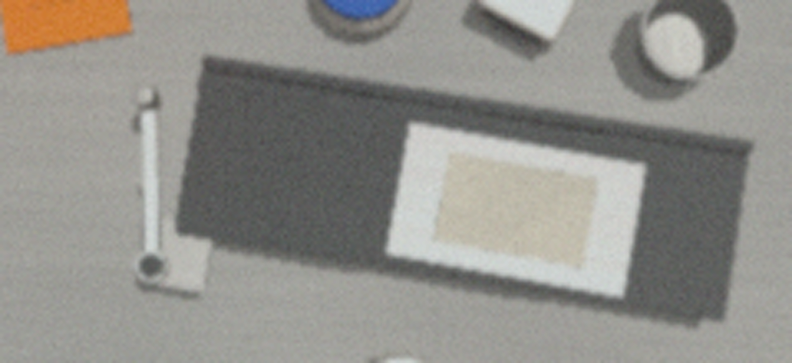

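The crop confirms the aluminium plate with a paper inset at crop (515,210), lying on the ledge. The pin top is at crop (148,97) and the pivot at (150,266). The pin-to-pivot distance comes out at 108 mm against 110 expected, and the plate measures 157x87 mm, so both fit. Next I move the shut fingers behind the pin, staying high.

Call:
{"name": "drive_tool", "arguments": {"increments": "0 -545 -225 80 0 0 1.28;0 -545 -225 80 0 0 1.28;0 -545 -225 80 0 0 1.28;0 -545 -225 80 0 0 1.28;0 -545 -225 80 0 0 1.28;0 -545 -225 80 0 0 1.28;0 -545 -225 80 0 0 1.28;0 -545 -225 80 0 0 1.28;0 -545 -225 80 0 0 1.28;0 -545 -225 80 0 0 1.28;0 -545 -225 80 0 0 1.28;0 -545 -225 80 0 0 1.28;0 -545 -225 80 0 0 1.28;0 -545 -225 80 0 0 1.28;0 -545 -225 80 0 0 1.28;0 -545 -225 80 0 0 1.28;0 -545 -225 80 0 0 1.28"}}

```text
time_s: 1.8
tcp_pos: [0.6003, 0.1092, 0.1518]
tcp_rot: [[-0.003, 1.0, 0.001], [1.0, 0.003, 0.0], [0.0, 0.001, -1.0]]
wrist_force: [-0.1, 0.4, 0.0]
finger_gap: 0.002
gripper_force: 0.0
```

Run:
```python
from h import *
d=snap('wrist','w1'); print(d['fov_y'],d['cx'],d['cy'],d['pose'].round(3).tolist())
```

```text
65.70646984690485 321.3200922676126 243.64529654323442 [[1.0, 0.004, 0.001, 0.599], [0.004, -0.95, -0.312, 0.191], [-0.001, 0.312, -0.95, 0.295], [0.0, 0.0, 0.0, 1.0]]
```

View pics/w1.png

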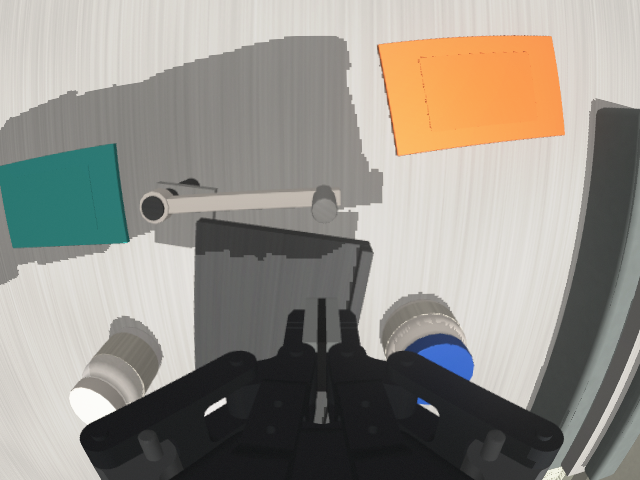

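The wrist view shows the pin top at (324,213), the pivot cap at (153,208), and the fingertips behind the pin near (322,300). I'll turn these into positions.

```bash
cat >> h.py <<'E'
def wonz(d,u,v,z):
    f=240/np.tan(np.radians(float(d['fov_y']))/2); a=np.array([u-d['cx'],v-d['cy']]); r=np.hypot(*a); t=r/f
    P=d['pose']; w=P[:3,:3]@np.r_[a/r*np.sin(t),np.cos(t)]; o=P[:3,3]; return o+w*(z-o[2])/w[2]
E
python3 - <<'E'
from h import *
d=dict(np.load('pics/w1.npz'))
pin=wonz(d,324,213,.108);pv=wonz(d,153,208,.078)
print(pin,pv,np.hypot(*(pin-pv)[:2]),wonz(d,198,219,.06),wonz(d,372,244,.072))
piv=np.array([.490,.140])
for th in np.arange(0,1.61,.1):
    c,s=np.cos(th),np.sin(th)
    C=piv+.11*np.array([c,s])-.018*np.array([-s,c]); D=(C-[.6003,.1092])*1000
    print(round(th,2),'tool x y',D[1].round(),D[0].round(),'rz',-round(th,2))
E
```

```text
[0.60074734 0.14603495 0.108     ] [0.49166161 0.14307901 0.078     ] 0.10912577070265954 [0.51605345 0.13079621 0.06      ] [0.63161186 0.1174713  0.072     ]
0.0 tool x y 13.0 -0.0 rz -0.0
0.1 tool x y 24.0 1.0 rz -0.1
0.2 tool x y 35.0 1.0 rz -0.2
0.3 tool x y 46.0 0.0 rz -0.3
0.4 tool x y 57.0 -2.0 rz -0.4
0.5 tool x y 68.0 -5.0 rz -0.5
0.6 tool x y 78.0 -9.0 rz -0.6
0.7 tool x y 88.0 -15.0 rz -0.7
0.8 tool x y 97.0 -21.0 rz -0.8
0.9 tool x y 106.0 -28.0 rz -0.9
1.0 tool x y 114.0 -36.0 rz -1.0
1.1 tool x y 121.0 -44.0 rz -1.1
1.2 tool x y 127.0 -54.0 rz -1.2
1.3 tool x y 132.0 -64.0 rz -1.3
1.4 tool x y 136.0 -74.0 rz -1.4
1.5 tool x y 139.0 -85.0 rz -1.5
1.6 tool x y 141.0 -96.0 rz -1.6
```

Call:
{"name": "drive_tool", "arguments": {"increments": "0 0 0 30 0 0 0;0 0 0 60 0 0 0;0 0 0 69 0 0 0;0 0 0 69 0 0 0;0 5 0 69 0 0 0;0 10 0 69 0 0 0;0 15 1 69 0 0 0;0 20 1 69 0 0 -0.05;0 26 2 69 0 0 -0.1;0 31 2 69 0 0 -0.15;0 37 2 69 0 0 -0.2;0 42 2 69 0 0 -0.25;0 48 1 69 0 0 -0.3;0 53 0 69 0 0 -0.35;0 59 -1 69 0 0 -0.4;0 64 -2 69 0 0 -0.45;0 70 -4 69 0 0 -0.5;0 75 -6 69 0 0 -0.55;0 80 -8 69 0 0 -0.6"}}

```text
time_s: 3.75
tcp_pos: [0.5929, 0.189, 0.083]
tcp_rot: [[-0.568, 0.823, 0.001], [0.823, 0.568, 0.0], [-0.001, 0.001, -1.0]]
wrist_force: [-0.5, -2.4, -0.3]
finger_gap: -0.002
gripper_force: 0.6
```

Call:
{"name": "drive_tool", "arguments": {"increments": "0 6 1 0 0 0 -0.05;0 11 1 0 0 0 -0.1;0 17 1 0 0 0 -0.15;0 22 1 0 0 0 -0.2;0 28 1 0 0 0 -0.25;0 33 0 0 0 0 -0.3;0 39 -1 0 0 0 -0.35;0 44 -2 0 0 0 -0.4;0 50 -3 0 0 0 -0.45;0 55 -5 0 0 0 -0.5;0 60 -7 0 0 0 -0.55;0 65 -9 0 0 0 -0.6;0 70 -12 0 0 0 -0.65;0 75 -15 0 0 0 -0.7;0 80 -18 0 0 0 -0.75;0 84 -21 0 0 0 -0.8;0 89 -24 0 0 0 -0.85;0 93 -28 0 0 0 -0.9;0 93 -28 0 0 0 -0.9"}}

```text
time_s: 5.65
tcp_pos: [0.5168, 0.2499, 0.083]
tcp_rot: [[-0.998, 0.067, 0.001], [0.067, 0.998, 0.0], [-0.001, 0.001, -1.0]]
wrist_force: [0.0, 0.8, 0.4]
finger_gap: -0.004
gripper_force: 0.0
```

Now I back off, rise and look.

Call:
{"name": "drive_tool", "arguments": {"increments": "0 -15 0 0 0 0 0;0 -30 0 0 0 0 0;0 -40 0 0 0 0 0;0 -40 0 -40 0 0 0;0 -40 0 -80 0 0 0;0 -40 0 -120 0 0 0;0 -40 0 -120 0 0 0"}}

```text
time_s: 6.35
tcp_pos: [0.5589, 0.2474, 0.2081]
tcp_rot: [[-0.998, 0.07, 0.007], [0.07, 0.998, 0.003], [-0.007, 0.004, -1.0]]
wrist_force: [0.5, 0.0, 0.4]
finger_gap: -0.0
gripper_force: 0.0
```

Run:
```python
from m import *
d=snap('top','top1'); w=snap('wrist','w2')
a=np.hstack([cv2.resize(d['color'][160:290,200:470],(540,260)),]); 
o=np.zeros((560,640,3),np.uint8); o[:260,:540]=a; o[260:]=w['color'][:300]
cv2.imwrite('pics/c2.png',o[:,:,::-1])
```

```text
(no output)
```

View pics/c2.png

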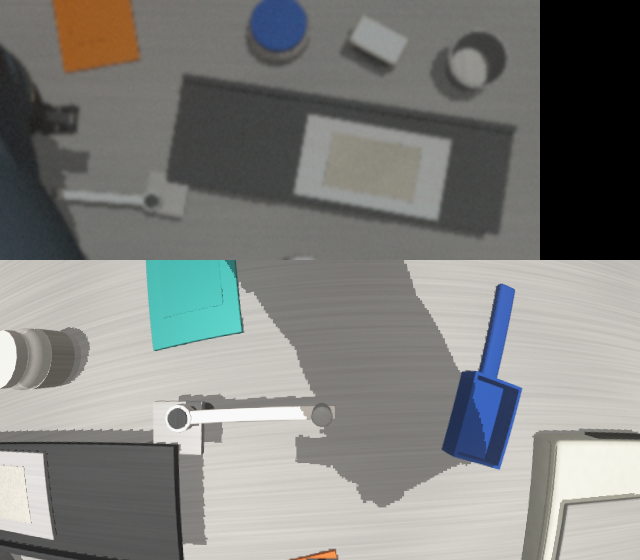

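The top crop shows the arm swung out to the left, with its pivot at crop (150,200). In the wrist picture the pivot is at (177,158) and the pin at (322,154).

Run:
```python
from m import *
w=dict(np.load('pics/w2.npz')); 
pin=wonz(w,322,154,.108); pv=wonz(w,177,158,.078); v=(pin-pv)[:2]
print(pin,pv,np.hypot(*v),'open',np.arctan2(v[1],v[0])+.148)
d=dict(np.load('pics/top1.npz'))
_,l=ledge_plate(d); b,c,wh=rect(d,biggest(l),.066); print('P',b,c,wh)
R=np.array([[.989,-.147],[.147,.989]]); o=np.array([547.4,-48.7])+[1,2]
print('plate in ledge',R@(c-o), 'start pt rear-35:', o+R.T@(R@(c-o)+[0,-115]))
print([ (R@(q-o)).round(1) for q in b])
```

```text
[0.49604184 0.25336945 0.108     ] [0.4904738  0.14375327 0.078     ] 0.10975750951995303 open 1.6680441336106724
P [[ 475.47174  -170.56764 ]
 [ 564.2898   -185.73605 ]
 [ 591.0932    -28.789871]
 [ 502.27515   -13.62146 ]] [533.2824707  -99.67875671] (159.21849060058594, 90.10395812988281)
plate in ledge [ -7.16335924 -54.6182672 ] start pt rear-35: [ 516.38155244 -213.39945245]
[array([ -53.9, -133.2]), array([  36.2, -135.2]), array([39.6, 24. ]), array([-50.5,  25.9])]
```

The stop arm is open by about 1.67 rad. The plate is undisturbed, with its lead at y≈25 and its rear at ≈-134 in the ledge frame. I move over the bare ledge behind the plate with the fingers half open across it.

Call:
{"name": "drive_tool", "arguments": {"increments": "0 10 -456 0 0 0 1.65;0 10 -456 0 0 0 1.65;0 10 -456 0 0 0 1.65;0 10 -456 0 0 0 1.65;0 10 -456 0 0 0 1.65;0.5 10 -456 60 0 0 1.65;0.5 10 -456 60 0 0 1.65;0.5 10 -456 60 0 0 1.65;0.5 10 -456 60 0 0 1.65;0.5 10 -456 60 0 0 1.65;0.5 10 -456 60 0 0 1.65;0.5 10 -456 60 0 0 1.65;0.5 10 -456 60 0 0 1.65;0.5 10 -456 60 0 0 1.65;0.5 10 -456 60 0 0 1.65;0.5 10 -456 60 0 0 1.65"}}

```text
time_s: 8.05
tcp_pos: [0.5156, -0.2075, 0.1424]
tcp_rot: [[0.146, 0.989, 0.0], [0.989, -0.146, -0.0], [-0.0, 0.0, -1.0]]
wrist_force: [-0.2, 0.2, 1.4]
finger_gap: 0.498
gripper_force: 0.0
```

Run:
```python
from m import *
w=snap('wrist','w3'); print(monitor.read_state()['finger_gap'],w['pose'].round(3).tolist())
```

```text
0.4974415084321956 [[0.989, -0.137, -0.046, 0.527], [-0.145, -0.94, -0.309, -0.127], [-0.001, 0.312, -0.95, 0.285], [0.0, 0.0, 0.0, 1.0]]
```

View pics/w3.png

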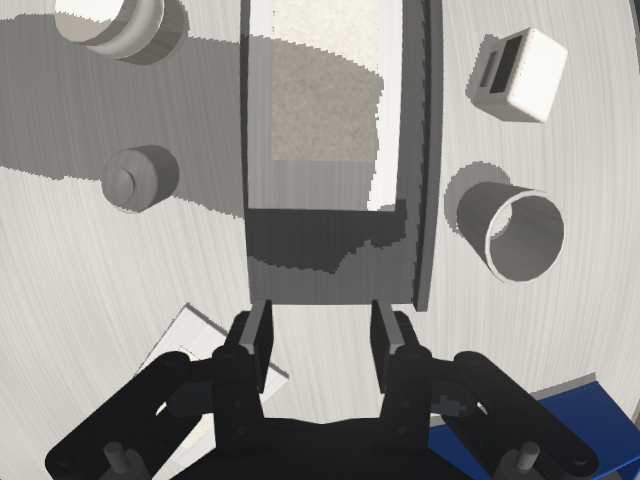

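The wrist view shows the plate's rear edge from (249,209) to (395,211), the ledge's rear end at row 303, and the two fingertips clear of everything near (262,305) and (382,305).

Run:
```python
from m import *
w=dict(np.load('pics/w3.npz'))
R=np.array([[.989,-.147],[.147,.989]]); o=np.array([.5484,-.0467])
for n,u,v,z in(('pl',249,209,.066),('pr',395,211,.066),('ledge rear near',251,303,.06),('far',414,304,.06),('tcp',0,0,0)):
    p=wonz(w,u,v,z)[:2] if z else monitor.read_state()['tcp_pos'][:2]
    print(n,p.round(4),((R@(p-o))*1000).round(1))
```

```text
pl [ 0.4753 -0.1697] [ -54.2 -132.3]
pr [ 0.5636 -0.1838] [  35.2 -133.4]
ledge rear near [ 0.4615 -0.2356] [ -58.2 -199.6]
far [ 0.5729 -0.2531] [  54.6 -200.5]
tcp [ 0.5155 -0.2076] [  -8.9 -163.9]
```

Call:
{"name": "drive_tool", "arguments": {"increments": "0.5 0 0 40 0 0 0;0.5 0 0 70 0 0 0;0.5 0 0 79 0 0 0;0.5 0 0 79 0 0 0;0.5 0 0 80 0 0 0;0.5 0 0 80 0 0 0"}}

```text
time_s: 8.7
tcp_pos: [0.5163, -0.2082, 0.0638]
tcp_rot: [[0.147, 0.989, 0.002], [0.989, -0.147, -0.001], [-0.0, 0.002, -1.0]]
wrist_force: [-0.1, 0.7, 0.7]
finger_gap: 0.5
gripper_force: 0.0
```

Call:
{"name": "drive_tool", "arguments": {"increments": "0.5 0 0 0.5 0 0 0;0.5 0 0 1 0 0 0;0.5 0 0 1.5 0 0 0;0.5 0 0 2 0 0 0;0.5 0 0 2 0 0 0"}}

```text
time_s: 9.2
tcp_pos: [0.5154, -0.2078, 0.0603]
tcp_rot: [[0.147, 0.989, -0.0], [0.989, -0.147, 0.0], [0.0, -0.0, -1.0]]
wrist_force: [0.6, -0.4, -1.0]
finger_gap: 0.5
gripper_force: 0.0
```

Call:
{"name": "drive_tool", "arguments": {"increments": "0.5 0 0 0.5 0 0 0;0.5 0 0 1 0 0 0;0.5 0 0 1.5 0 0 0;0.5 0 0 1.5 0 0 0"}}

```text
time_s: 9.6
tcp_pos: [0.5154, -0.2078, 0.0587]
tcp_rot: [[0.147, 0.989, -0.0], [0.989, -0.147, 0.0], [0.0, -0.0, -1.0]]
wrist_force: [0.3, -0.2, -0.5]
finger_gap: 0.501
gripper_force: 0.0
```

Call:
{"name": "drive_tool", "arguments": {"increments": "0.5 0 0 0.5 0 0 0;0.5 0 0 1 0 0 0;0.5 0 0 1 0 0 0"}}

```text
time_s: 9.9
tcp_pos: [0.5155, -0.2078, 0.0581]
tcp_rot: [[0.147, 0.989, 0.0], [0.989, -0.147, -0.0], [-0.0, 0.0, -1.0]]
wrist_force: [-2.7, 1.0, 6.1]
finger_gap: 0.496
gripper_force: 3.3
```

Contact with the ledge comes at TCP z 0.058. I raise 2.5 mm and push 150 mm, starting gently.

Call:
{"name": "drive_tool", "arguments": {"increments": "0.5 0 0 -2.5 0 0 0;0.5 0 0 -2.5 0 0 0;0.5 6 0 -2.5 0 0 0;0.5 12 0 -2.5 0 0 0;0.5 15 0 -2.5 0 0 0;0.5 18 0 -2.5 0 0 0;0.5 21 0 -2.5 0 0 0;0.5 24 0 -2.5 0 0 0;0.5 28 0 -2.5 0 0 0;0.5 33 0 -2.5 0 0 0;0.5 38 0 -2.5 0 0 0;0.5 43 0 -2.5 0 0 0;0.5 48 0 -2.5 0 0 0;0.5 53 0 -2.5 0 0 0;0.5 58 0 -2.5 0 0 0;0.5 63 0 -2.5 0 0 0;0.5 68 0 -2.5 0 0 0;0.5 72 0 -2.5 0 0 0;0.5 74 0 -2.5 0 0 0"}}

```text
time_s: 11.8
tcp_pos: [0.5264, -0.1342, 0.0603]
tcp_rot: [[0.147, 0.989, -0.0], [0.989, -0.147, 0.0], [0.0, -0.0, -1.0]]
wrist_force: [0.6, -1.2, -0.9]
finger_gap: 0.499
gripper_force: 0.6
```

```bash
cat > chk.py <<'E'
from m import *
import sys
d=snap('top',sys.argv[1]); _,l=ledge_plate(d); b,c,wh=rect(d,biggest(l),.066)
R=np.array([[.989,-.147],[.147,.989]]); o=np.array([548.4,-46.7])
print('c',(R@(c-o)).round(1),wh,[(R@(q-o)).round(1).tolist() for q in b],'tcp',(R@(monitor.read_state()['tcp_pos'][:2]*1000-o)).round(1))
E
python3 chk.py top2; python3 -c "
from h import *
snap('wrist','w4')"
```

```text
c [-9.  52.1] (55.891353607177734, 89.08795928955078) [[-53.8, 24.5], [35.3, 23.8], [35.8, 79.7], [-53.3, 80.4]] tcp [ -8.9 -89.7]
```

View pics/w4.png

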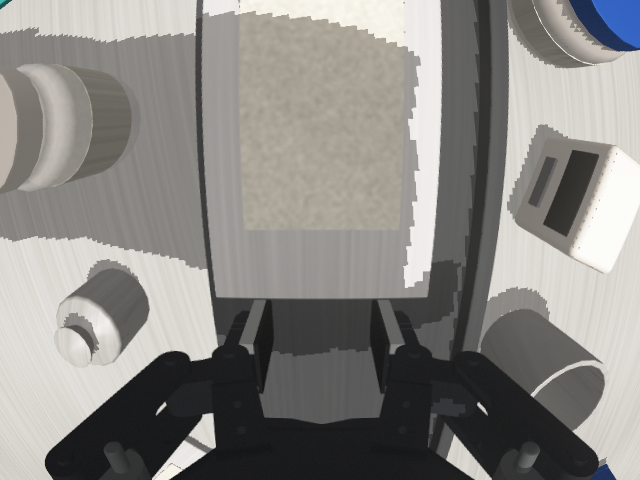

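The plate has moved with the fingers and stayed square: the rear edge lies flat along row 297 and the lead is at about y 80. I push 125 mm more in two calls' worth of rows, then check.

Call:
{"name": "drive_tool", "arguments": {"increments": "0.5 3 0 0 0 0 0;0.5 8 0 0 0 0 0;0.5 14 0 0 0 0 0;0.5 21 0 0 0 0 0;0.5 28 0 0 0 0 0;0.5 35 0 0 0 0 0;0.5 42 0 0 0 0 0;0.5 49 0 0 0 0 0;0.5 56 0 0 0 0 0;0.5 63 0 0 0 0 0;0.5 70 0 0 0 0 0;0.5 77 0 0 0 0 0;0.5 84 0 0 0 0 0;0.5 91 0 0 0 0 0;0.5 98 0 0 0 0 0;0.5 105 0 0 0 0 0;0.5 112 0 0 0 0 0;0.5 118 0 0 0 0 0;0.5 122 0 0 0 0 0;0.5 125 0 0 0 0 0"}}

```text
time_s: 13.9
tcp_pos: [0.5448, -0.0107, 0.0603]
tcp_rot: [[0.147, 0.989, 0.0], [0.989, -0.147, -0.0], [-0.0, 0.0, -1.0]]
wrist_force: [0.0, -1.2, 0.6]
finger_gap: 0.503
gripper_force: 0.9
```

```bash
python3 chk.py top3
```

```text
c [ -7.3 175.3] (64.02764129638672, 91.65669250488281) [[-53.4, 143.6], [38.3, 142.9], [38.7, 206.9], [-52.9, 207.6]] tcp [-8.8 35.4]
```

The lead is at y≈206 mm. I push 17 mm more, back off straight and rise.

Call:
{"name": "drive_tool", "arguments": {"increments": "0.5 4 0 0 0 0 0;0.5 8 0 0 0 0 0;0.5 12 0 0 0 0 0;0.5 15 0 0 0 0 0;0.5 17 0 0 0 0 0;0.5 17 0 0 0 0 0;0.5 17 0 0 0 0 0;0.5 10 0 0 0 0 0;0.5 0 0 0 0 0 0;0.5 -15 0 0 0 0 0;0.5 -30 0 0 0 0 0;0.5 -30 0 -40 0 0 0;0.5 -30 0 -90 0 0 0;0.5 -60 0 -140 0 0 0;0.5 -110 0 -170 0 0 0;0.5 -150 0 -170 0 0 0;0.5 -150 0 -170 0 0 0;0.5 -150 0 -170 0 0 0"}}

```text
time_s: 15.75
tcp_pos: [0.522, -0.1615, 0.2303]
tcp_rot: [[0.151, 0.989, 0.0], [0.989, -0.151, -0.0], [0.0, 0.0, -1.0]]
wrist_force: [-0.1, 0.5, 0.1]
finger_gap: 0.501
gripper_force: 0.0
```

```bash
python3 chk.py top4
python3 - <<'E'
from h import *
d=np.load('pics/top4.npz'); c=d['color'][140:330,140:480]; cv2.imwrite('pics/c4.png',cv2.resize(c,None,fx=2,fy=2)[:,:,::-1])
print(monitor.read_state()['wrist_force'])
E
```

```text
c [  0.6 179.5] (169.5536346435547, 231.96487426757812) [[-101.7, 280.3], [-64.3, 51.4], [103.0, 78.7], [65.6, 307.6]] tcp [  -9.3 -116.1]
[-0.05288722  0.49912594  0.11387605]
```

View pics/c4.png

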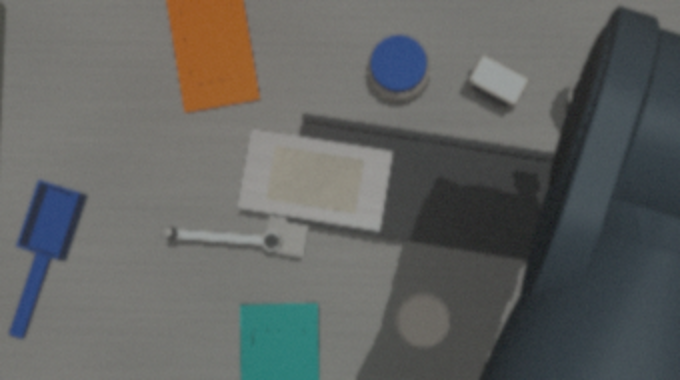

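The view shows the plate straight on the ledge, corners at crop (252,130), (392,150), (380,231) and (239,212), overhanging the open end. The gate is open and the arm is clear. Quick number check, then hand in if it fits.

Run:
```python
from h import *
d=dict(np.load('pics/top4.npz'))
R=np.array([[.989,-.147],[.147,.989]]); o=np.array([.5484,-.0467])
p=np.array([R@(onz(d,140+u/2,140+v/2,.066)[:2]-o) for u,v in((252,130),(239,212),(380,231),(392,150))])*1000
print(p.round(1)); lead=p[:2,1].mean(); print(lead-170,p[:,0].mean())
if 43<lead-170<63: print(env.hand_in())
```

```text
[[ 34.  220.3]
 [-58.1 218.9]
 [-53.8  62. ]
 [ 36.7  63.4]]
49.59603399040236 -10.314547091567654
the job is handed in; nothing more can be done
None
```

The job is handed in: the stop arm is open by about 1.67 rad, and the plate lies straight and flat on the ledge with its leading end about 50 mm past the open end. The robot is clear of everything, and the hand-in gave no verdict.

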